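# Switch on the grinding bench in order

### The job

Get the grinding bench ready by lightly pressing three of its push switches with the shut fingertips, in this order: the fume extractor (the switch with the wide round mushroom key), then the work lamp (square key), then the grinder (thin round pin key). Push each key most or all of the way in, so that it stays in, without hammering it. Do not press the switch with the oblong bar key, do not lift or shift any of the switches, and leave the can, disc and spanner alone.

Things in the scene. Friction and masses are not known exactly. Their poses are not given: they have to be found in the camera images.
- fan_box: fume extractor switch, pressed first: loose square housing of bare cast aluminium, 80 x 80 x 45 mm, 0.8 kg, on a rubber foot, with a wide round mushroom key (round head 42 mm across) in black plastic in the middle of its top. Origin: centre of its underside; z up. All four housings are alike; only the keys differ.
- fan_key_top (a point): centre of the flat top of the key of fan_box; it stands 28 mm above the housing top (73 mm above the bench) when fully out and goes down with the key.
- fan_key (a joint): how far the key of fan_box is pushed in, m: 0 fully out, 0.010 at its stop; it starts near 0. It slides straight down against a steady 4 N or so, has no return spring, and stays where it is left. It is switched on from 0.006. At its stop it rests on a spring cushion, which begins to give at 6 N, then 2 N per mm for 6 mm more (hard after that), and springs back.
- lamp_box: work lamp switch, pressed second: loose square housing of bare cast aluminium, 80 x 80 x 45 mm, 0.8 kg, on a rubber foot, with a square key (26 x 26 mm) in black plastic in the middle of its top. Origin: centre of its underside; z up. All four housings are alike; only the keys differ.
- lamp_key_top (a point): centre of the flat top of the key of lamp_box; it stands 28 mm above the housing top (73 mm above the bench) when fully out and goes down with the key.
- lamp_key (a joint): how far the key of lamp_box is pushed in, m: 0 fully out, 0.010 at its stop; it starts near 0. It slides straight down against a steady 4 N or so, has no return spring, and stays where it is left. It is switched on from 0.006. At its stop it rests on a spring cushion, which begins to give at 6 N, then 2 N per mm for 6 mm more (hard after that), and springs back.
- grinder_box: bench grinder switch, pressed third: loose square housing of bare cast aluminium, 80 x 80 x 45 mm, 0.8 kg, on a rubber foot, with a thin round pin key (16 mm across) in black plastic in the middle of its top. Origin: centre of its underside; z up. All four housings are alike; only the keys differ.
- grinder_key_top (a point): centre of the flat top of the key of grinder_box; it stands 28 mm above the housing top (73 mm above the bench) when fully out and goes down with the key.
- grinder_key (a joint): how far the key of grinder_box is pushed in, m: 0 fully out, 0.010 at its stop; it starts near 0. It slides straight down against a steady 4 N or so, has no return spring, and stays where it is left. It is switched on from 0.006. At its stop it rests on a spring cushion, which begins to give at 6 N, then 2 N per mm for 6 mm more (hard after that), and springs back.
- spare_box: switch of another machine, not to be pressed: loose square housing of bare cast aluminium, 80 x 80 x 45 mm, 0.8 kg, on a rubber foot, with an oblong bar key (14 x 46 mm) in black plastic in the middle of its top. Origin: centre of its underside; z up. All four housings are alike; only the keys differ.
- spare_key_top (a point): centre of the flat top of the key of spare_box; it stands 28 mm above the housing top (73 mm above the bench) when fully out and goes down with the key.
- spare_key (a joint): how far the key of spare_box is pushed in, m: 0 fully out, 0.010 at its stop; it starts near 0. It slides straight down against a steady 4 N or so, has no return spring, and stays where it is left. It is switched on from 0.006. At its stop it rests on a spring cushion, which begins to give at 6 N, then 2 N per mm for 6 mm more (hard after that), and springs back.
- spray_can: bystander: upright bare aluminium spray can, 66 mm across, 115 mm tall; origin at the centre of its underside.
- cut_disc: bystander: dark grinding disc lying flat, 115 mm across, 6 mm thick, 22 mm hole; origin at the centre of its underside.
- spanner: bystander: steel spanner lying flat, 180 mm long, along its x axis.
Mind the look-alikes: they are no part of the job. What is shaped like the fan_box but brown or pink is not meant. What is shaped like the grinder_box but blue or turquoise is not meant.

How it is judged:
By the outcome, as a careful person would: the job done as asked, in the order asked, and still so for the second after the job is handed in, with the robot touching nothing.
It also fails if it takes over 42 s, if anything falls off the work surface, if the arm or the gripper's body presses on something with over 40 N, if the wrist force passes 120 N, or if a joint passes its speed limit or range.

### The arm

A 7-joint arm with a two-finger parallel gripper is mounted at the origin on the work surface. World frame = base frame: x ahead of the robot, y to its left, z up, the work surface at z = 0. Lengths are in m, angles in rad, forces in N, time in s.
With the tool pointing down it reaches from about 0.4 to 0.875 m from the base axis. Payload 19.3 kg.
Tool frame: the origin (TCP) lies on the centre line of the jaws, within the pads' length; the fingertips stand 14 mm ahead of it and the grasp point (between the pads) lies 5 mm behind it; z points along the fingers, y is the line along which they close (so a half turn about z gives the same grasp; the last joint's range is limited). The gripper opens to 85 mm and grips with 20 to 120 N. Pads are 22 mm wide; open, the fingers measure 114 mm over their backs; the gripper's body (76 mm by 85 mm) begins 54 mm behind the grasp point. The pads swing forward as they close: fully open they stand 13 mm farther back than shut.
Start: joints at [1.212, 0.521, -0.036, 1.599, 0.021, 1.021, -0.113], TCP at [0.178, -0.599, 0.245] pointing down, gripper open.
Joint ranges: [-2.91, 2.91], [-0.3, 2.13], [-1.5, 1.42], [0.17, 2.43], [-1.26, 4.41], [0.16, 1.93], [-2.52, 2.52]. Speed limits (rad/s): [1.89, 1.89, 2.39, 2.39, 3.01, 3.01, 3.01].

### API

Orientations are given as [roll, pitch, yaw] about the fixed x, y, z axes, in that order (R = Rz(yaw) Ry(pitch) Rx(roll)).
In Python, from workcell import bot, grab_frame, regions_of gives the robot as it stands. The module is installed in compiled form; this text tells all that it offers.
- The arm moves only by the tool play_rows, never from a script. Its argument "plan" is a list of rows, each a list of 3 entries, a list of its own where there are three numbers: the shift along the tool's x, y, z in units of 2.5 cm (1.0 is 2.5 cm), then the turn, a rotation vector about the tool's x, y, z in units of 0.15 rad (1.0 is 0.15 rad), then the closure, from -1 (fully open) to 1 (shut). In form: [[[tx, ty, tz], [rx, ry, rz], jaw], ...]. A call has 1 to 20 rows; each row shifts and turns the commanded pose from where the row before left it, along the tool's axes as they then stand; what a row does not reach is not made up. A row lasts 1/8 s, in which the tool goes at most 62.5 mm and 10.7 degrees, less where a joint would pass 70% of its speed; a pose out of reach is approached as far as the arm can. A call with a number of a shift or a turn outside -1 to 1 is refused whole. A call with a gripper value outside its range is refused whole. The fingers move at their own pace and stop on an object; "newtons" is the grip in N (left out, the last holds). Time passes only in rows, so rows that do not move let the fingers close. It gives the time, the measured TCP pose, the force, the opening and the grip force at its end, in the units of the state.
- bot.observe(): the state, without advancing time (a new reading comes with each control period).
- grab_frame(name): name is "side" or "top"; returns a dict with "pixels" (420x560x3 uint8, red, green, blue), "depth" (420x560 float32, m along the optical axis (not along the pixel's ray), 0 where there is no reading), "camera_matrix" (3x3 intrinsics, pixels), "R" (3x3) and "t" (3): a world point X has camera coordinates R X + t. Camera axes: x right, y down, z forward; pixel columns grow to the right and rows downward; lengths in m; the calibration is good to about 2 mm. A picture is of the moment at which its call begins.
- bot.job_done(): hands the job in; it is judged then, once.
Trained networks look in the newest picture that a camera, given by its name, has taken for a name from the list of things; names that differ only in an ending like _2 or _b are one class to them, and where a whole thing is asked for, a point or a joint stands for the part that bears it (a point fixed in the world has none). Each returns a list of dicts, best first, with "p" (0 to 1); they miss things now and then, are a little off and sometimes report something else, mostly with a low value. They report only what shows in the picture. A call takes as long as a camera call. They do not tell look-alikes from the thing itself.
- regions_of(thing, camera): "mask" (420x560 bool, what is visible of it) and "box" ([left, top, right, bottom] in pixels, round what is visible of it).
The state is a dict: "clock": time; "qpos": joint angles; "qd": joint speeds; "joint_efforts": joint torques, N m; "position": TCP position; "tool_rot": TCP orientation; "force": force on the tool from outside, world axes, zero at the start; "moment": the same for the moment, N m; "grip_width": finger opening in m; "finger_force": force on a finger pad.
Only numpy, scipy, OpenCV 4.12 (cv2) and the standard library are available. Lean on these libraries where they do the work, as an engineer would, in place of code of your own. Each camera call takes 0.05 s, during which the arm holds its last target. There are 200 camera calls.

## Working session

There is one attempt and no reset: what is moved stays moved. The work goes in short steps, Python scripts to look and compute and a tool call to move; the robot and the scene stay as the last step left them, time stands still between calls to the robot, and variables do not carry over. Pictures are saved under pics/ and viewed, at most 10 in all, crops included, and the job is handed in when it is done.

Besides the shell and the picture viewer there is one more tool, called after "Emit:" by a JSON object that holds its "op" and its "data", one argument or row to a line. play_rows: Moves the arm, as the interface text tells. Its arguments: {"type":"object","properties":{"plan":{"type":"array"},"newtons":{"type":"number"}},"required":["plan"]}

```bash
mkdir -p pics; cat > h.py <<'E'
import numpy as np,cv2
from workcell import bot,grab_frame,regions_of
def save(f,n): cv2.imwrite('pics/'+n,cv2.cvtColor(f['pixels'],cv2.COLOR_RGB2BGR))
def cloud(f):
    h,w=f['depth'].shape; v,u=np.mgrid[:h,:w]; z=f['depth']; K=f['camera_matrix']
    c=np.stack([(u-K[0,2])/K[0,0]*z,(v-K[1,2])/K[1,1]*z,z],-1)
    X=(c-f['t'])@f['R']; X[z==0]=np.nan
    return X
E
python3 - <<'E'
from h import *
o=bot.observe();print({k:np.round(v,3) for k,v in o.items()})
for c in ('top','side'):
    f=grab_frame(c);save(f,c+'.png');X=cloud(f)
    print(c,f['R'].round(2).tolist(),f['t'])
    for t in ('fan_box','lamp_box','grinder_box','spare_box','fan_key_top','lamp_key_top','grinder_key_top','spare_key_top','spray_can'):
        for r in regions_of(t,c)[:5]:
            P=X[r['mask']]; print(t,round(r['p'],2),np.round(r['box']),np.nanmedian(P,0).round(3),np.nanpercentile(P[:,2],95).round(3))
E
```

```text
{'clock': np.float64(0.0), 'qpos': array([ 1.212,  0.522, -0.036,  1.6  ,  0.021,  1.021, -0.113]), 'qd': array([ 0.001, -0.001,  0.   ,  0.   , -0.002,  0.001,  0.001]), 'joint_efforts': array([ 1.0000e-03, -9.2711e+01,  1.9810e+00, -3.6994e+01,  1.8000e-02,
        8.0000e-03, -0.0000e+00]), 'position': array([ 0.178, -0.599,  0.245]), 'tool_rot': array([-3.14 ,  0.   ,  0.289]), 'force': array([0.553, 0.51 , 0.579]), 'moment': array([-0.025,  0.004,  0.001]), 'finger_force': np.float64(0.0), 'grip_width': np.float64(0.085)}
top [[-0.01, -1.0, 0.0], [-0.99, 0.01, -0.15], [0.15, -0.0, -0.99]] [-0.00443287  0.5056288   1.5593498 ]
fan_box 0.96 [236. 245. 269. 278.] [0.345 0.071 0.046] 0.075
fan_box 0.62 [231. 200. 261. 232.] [0.483 0.089 0.045] 0.074
fan_box 0.62 [180. 238. 218. 275.] [0.361 0.229 0.045] 0.075
fan_box 0.43 [129. 198. 158. 226.] [0.494 0.388 0.11 ] 0.119
fan_box 0.38 [393. 175. 409. 226.] [ 0.534 -0.391  0.008] 0.013
lamp_box 0.59 [336. 198. 368. 229.] [ 0.495 -0.232  0.045] 0.072
grinder_box 0.94 [289. 238. 330. 273.] [ 0.364 -0.103  0.045] 0.052
grinder_box 0.91 [24
[... 1155 characters left out ...]
226.] [0.619 0.061 0.044] 0.055
grinder_box 0.65 [325. 196. 360. 228.] [ 0.356 -0.092  0.044] 0.053
spare_box 0.92 [213. 246. 249. 280.] [0.521 0.247 0.044] 0.071
fan_key_top 0.76 [274. 273. 294. 285.] [0.359 0.237 0.073] 0.076
fan_key_top 0.68 [314. 238. 331. 252.] [0.341 0.077 0.073] 0.076
fan_key_top 0.67 [264. 219. 277. 236.] [0.483 0.096 0.072] 0.076
fan_key_top 0.26 [232. 167. 271. 190.] [ 0.688 -0.122  0.007] 0.011
lamp_key_top 0.52 [316. 161. 325. 167.] [ 0.493 -0.228  0.068] 0.074
grinder_key_top 0.61 [337. 197. 345. 203.] [ 0.363 -0.102  0.062] 0.075
grinder_key_top 0.43 [294. 186. 298. 198.] [ 0.495 -0.082  0.064] 0.075
spray_can 0.7 [186. 282. 218. 332.] [0.484 0.411 0.092] 0.117
```

```bash
python3 - <<'E'
import cv2
a=cv2.imread('pics/top.png')[140:290,120:420]; cv2.imwrite('pics/topc.png',cv2.resize(a,(800,400),interpolation=cv2.INTER_CUBIC))
a=cv2.imread('pics/side.png')[140:340,160:400]; cv2.imwrite('pics/sidec.png',cv2.resize(a,(720,600),interpolation=cv2.INTER_CUBIC))
E
```

```text
(no output)
```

View pics/topc.png

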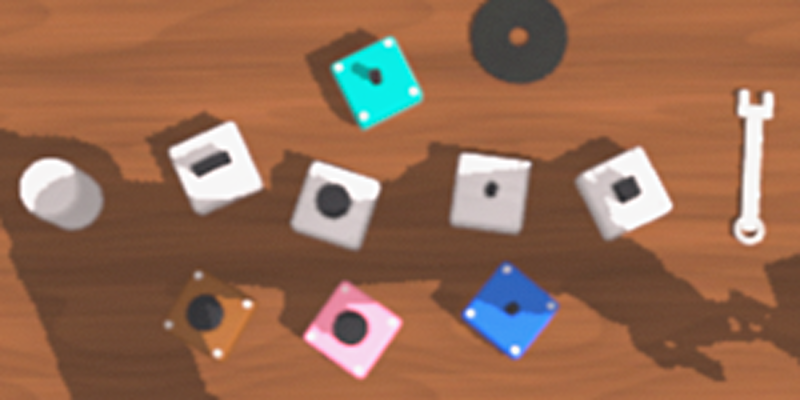

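View pics/sidec.png

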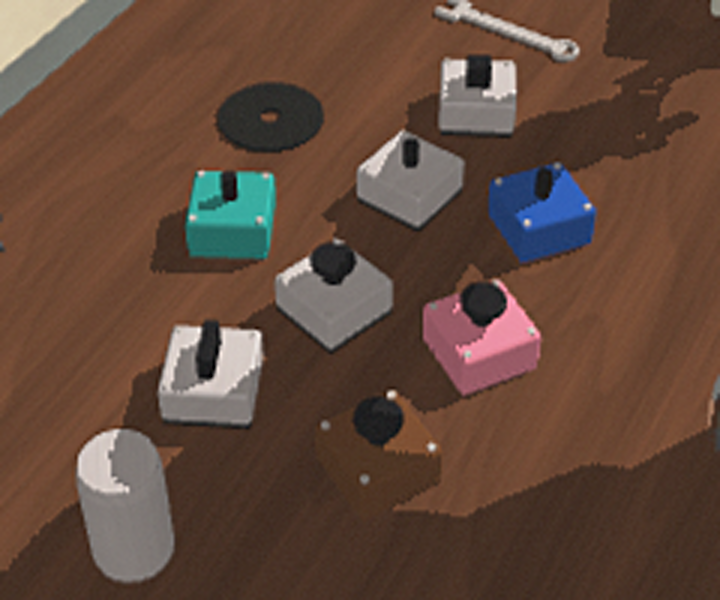

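The four bare-aluminium boxes in the top image (full-frame pixels) are the bar key at (199,200), which is the spare; the mushroom at (245,215), the fan; the pin at (304,211), the grinder; and the square at (355,211), the lamp. The look-alikes are brown (197,257), pink (251,263), blue (312,256) and turquoise (261,169). Their colour rules them out. Next I measure the key tops precisely from both views and close the fingers.

```bash
cat > keys.py <<'E'
from h import *
def keys():
  for c in ('top','side'):
    f=grab_frame(c);X=cloud(f);g=f['pixels'].max(-1)
    for n,p in dict(fan=(.488,.092),lamp=(.496,-.235),grinder=(.496,-.084),spare=(.53,.228)).items():
        d=np.hypot(X[...,0]-p[0],X[...,1]-p[1])<.032
        m=d&(X[...,2]>.06)&(g<90); top=np.nanpercentile(X[m][:,2],70)
        m2=m&(X[...,2]>top-.006); P=X[m2]
        rc=cv2.minAreaRect(P[:,:2].astype(np.float32)*1000)
        b=np.hypot(X[...,0]-p[0],X[...,1]-p[1])<.07; b&=abs(X[...,2]-.045)<.006
        rb=cv2.minAreaRect(X[b][:,:2].astype(np.float32)*1000)
        print(c,n,m2.sum(),P.mean(0).round(4),'top',np.median(P[:,2]).round(4),'rect',np.round(rc[0],1),np.round(rc[1],1),'box',np.round(rb[0],1),np.round(rb[1],1),round(rb[2],1))
if __name__=='__main__': keys()
E
python3 keys.py
```

```text
top fan 90 [0.4851 0.0904 0.0734] top 0.073 rect [484.7  90.7] [33.8 31.2] box [486.5  91.2] [79.8 80.1] 73.0
top lamp 44 [ 0.4946 -0.2349  0.0728] top 0.0725 rect [ 495.6 -235.5] [20.1 21.6] box [ 497.9 -237.3] [78.9 80.6] 26.0
top grinder 10 [ 0.4976 -0.0856  0.0738] top 0.074 rect [497.7 -85.8] [8.  9.1] box [499.  -84.9] [79.6 80.4] 81.8
top spare 45 [0.5294 0.2272 0.0706] top 0.0707 rect [529.6 227.2] [11.3 38.5] box [530.3 228.1] [80.7 79.2] 24.3
side fan 139 [0.4833 0.0939 0.0727] top 0.0725 rect [483.3  91.5] [37.9 41.9] box [484.4  91.8] [81.6 83.4] 71.1
side lamp 48 [ 0.4939 -0.235   0.0723] top 0.0724 rect [ 494.4 -235.9] [22.3 32.5] box [ 492.5 -232.5] [77.5 85.5] 26.6
side grinder 21 [ 0.4965 -0.0833  0.0723] top 0.0723 rect [497.2 -83.9] [13.9 15. ] box [496.6 -83. ] [83.6 81.3] 81.9
side spare 75 [0.5279 0.2317 0.0719] top 0.0716 rect [529.  230.2] [13.9 46.2] box [529.3 229.5] [80.2 86. ] 25.7
```

Emit:
{"op": "play_rows", "data": {
  "plan": [
    [[1, 0, 0], [0, 0, 0], 1],
    [[1, 0, 0], [0, 0, 0], 1],
    [[1, 0, 0], [0, 0, 0], 1],
    [[1, 0, 0], [0, 0, 0], 1],
    [[1, -1, 0], [0, 0, 0], 1],
    [[1, -1, 0], [0, 0, 0], 1],
    [[1, -1, 0], [0, 0, 0], 1],
    [[1, -1, 0], [0, 0, 0], 1]
  ]
}}

```text
clock: 2.1
position: [0.3417, -0.4453, 0.2454]
tool_rot: [3.141, -0.0, 0.289]
force: [-0.7, -0.2, -0.3]
grip_width: -0.0002
finger_force: 0.0
```

Emit:
{"op": "play_rows", "data": {
  "plan": [
    [[0.6, -0.95, 0.2], [0, 0, 0], 1],
    [[0.6, -0.95, 0.2], [0, 0, 0], 1],
    [[0.6, -0.95, 0.2], [0, 0, 0], 1],
    [[0.6, -0.95, 0.2], [0, 0, 0], 1],
    [[0.6, -0.95, 0.2], [0, 0, 0], 1],
    [[0.6, -0.95, 0.2], [0, 0, 0], 1],
    [[0.6, -0.95, 0.2], [0, 0, 0], 1],
    [[0.6, -0.95, 0.2], [0, 0, 0], 1],
    [[0.6, -0.95, 0.2], [0, 0, 0], 1],
    [[0.6, -0.95, 0.2], [0, 0, 0], 1],
    [[0.6, -0.95, 0.2], [0, 0, 0], 1],
    [[0.6, -0.95, 0.2], [0, 0, 0], 1],
    [[0.6, -0.95, 0.2], [0, 0, 0], 1],
    [[0.6, -0.95, 0.2], [0, 0, 0], 1],
    [[0.6, -0.95, 0.2], [0, 0, 0], 1],
    [[0.6, -0.95, 0.2], [0, 0, 0], 1],
    [[0.6, -0.95, 0.2], [0, 0, 0], 1],
    [[0.6, -0.95, 0.2], [0, 0, 0], 1],
    [[0.6, -0.95, 0.2], [0, 0, 0], 1],
    [[0, 0, 0], [0, 0, 0], 1]
  ]
}}

```text
clock: 4.6
position: [0.4861, 0.0694, 0.1501]
tool_rot: [-3.141, -0.0, 0.292]
force: [0.2, -0.4, -0.4]
grip_width: 0.0001
finger_force: 0.0
```

Emit:
{"op": "play_rows", "data": {
  "plan": [
    [[0.2, -0.85, 0], [0, 0, 0], 1],
    [[0, 0, 0.6], [0, 0, 0], 1],
    [[0, 0, 0.6], [0, 0, 0], 1],
    [[0, 0, 0.5], [0, 0, 0], 1],
    [[0, 0, 0.3], [0, 0, 0], 1],
    [[0, 0, 0.1], [0, 0, 0], 1],
    [[0, 0, 0], [0, 0, 0], 1]
  ]
}}

```text
clock: 5.48
position: [0.4847, 0.0892, 0.0978]
tool_rot: [-3.142, -0.0, 0.289]
force: [-0.4, 0.3, 0.3]
grip_width: -0.0001
finger_force: 0.0
```

```bash
python3 - <<'E'
from h import *
f=grab_frame('side');a=cv2.cvtColor(f['pixels'],cv2.COLOR_RGB2BGR)[100:300,180:380];cv2.imwrite('pics/fan1.png',cv2.resize(a,(600,600),interpolation=cv2.INTER_CUBIC))
print(bot.observe()['force'],bot.observe()['position'])
E
```

```text
[ 0.56139774  0.51131944 -0.246322  ] [0.48483438 0.08923901 0.0980432 ]
```

View pics/fan1.png

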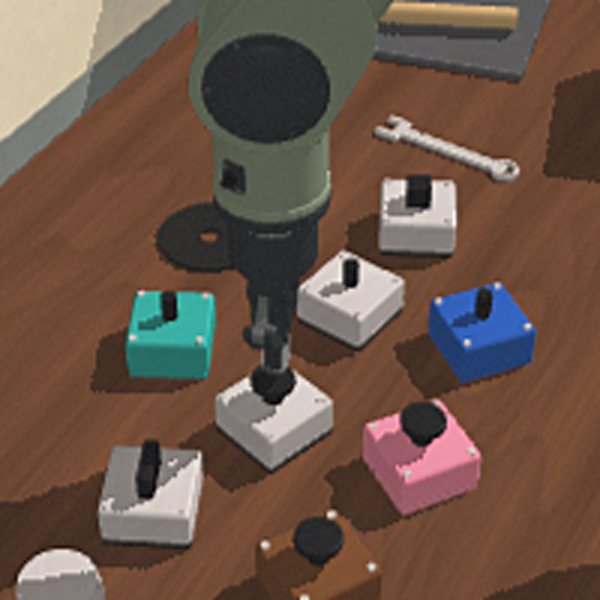

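The picture shows the shut fingertips right above the aluminium fan switch's mushroom key, at crop (272,370). Now a slow press.

Emit:
{"op": "play_rows", "data": {
  "plan": [
    [[0, -0.05, 0.12], [0, 0, 0], 1],
    [[0, 0, 0.12], [0, 0, 0], 1],
    [[0, 0, 0.08], [0, 0, 0], 1],
    [[0, 0, 0.08], [0, 0, 0], 1],
    [[0, 0, 0.08], [0, 0, 0], 1],
    [[0, 0, 0.08], [0, 0, 0], 1],
    [[0, 0, 0], [0, 0, 0], 1]
  ]
}}

```text
clock: 6.4
position: [0.4843, 0.0904, 0.0837]
tool_rot: [-3.142, 0.0, 0.289]
force: [0.3, -0.8, 0.7]
grip_width: 0.0006
finger_force: 0.0
```

Emit:
{"op": "play_rows", "data": {
  "plan": [
    [[0, 0, 0.06], [0, 0, 0], 1],
    [[0, 0, 0.06], [0, 0, 0], 1]
  ]
}}

```text
clock: 6.65
position: [0.4843, 0.0904, 0.0808]
tool_rot: [-3.142, -0.0, 0.289]
force: [0.2, 0.4, 4.1]
grip_width: -0.0001
finger_force: 1.9
```

```bash
python3 - <<'E'
from h import *
o=bot.observe();print(o['force'],o['position'])
f=grab_frame('side');o=bot.observe();print(o['force'],o['position'])
a=cv2.cvtColor(f['pixels'],cv2.COLOR_RGB2BGR)[190:270,240:320];cv2.imwrite('pics/fan2.png',cv2.resize(a,(560,560),interpolation=cv2.INTER_CUBIC))
E
```

```text
[0.22418924 0.42276311 4.08501065] [0.48433499 0.0904463  0.08078087]
[ 0.1619666  -0.01196719  3.33890375] [0.48431095 0.09043791 0.08063199]
```

View pics/fan2.png

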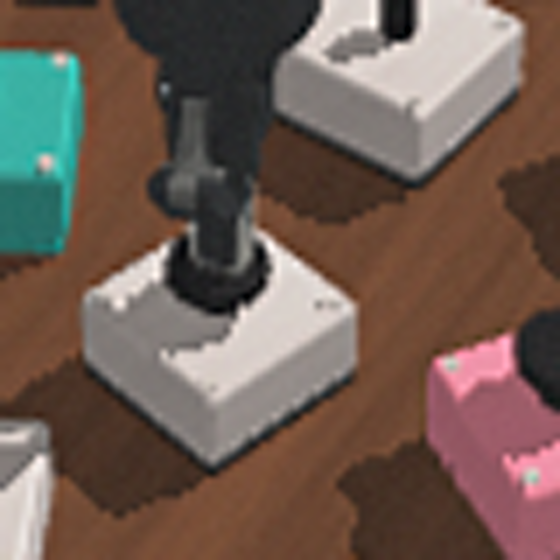

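The fingertips rest on the mushroom head, crop (215,260), and it is sliding at 4 N. I keep going until the force rises at the stop.

Emit:
{"op": "play_rows", "data": {
  "plan": [
    [[0, 0, 0.06], [0, 0, 0], 1],
    [[0, 0, 0.06], [0, 0, 0], 1]
  ]
}}

```text
clock: 6.95
position: [0.4844, 0.0904, 0.0777]
tool_rot: [-3.142, -0.0, 0.289]
force: [-0.4, -0.2, 3.3]
grip_width: 0.0001
finger_force: 1.9
```

Emit:
{"op": "play_rows", "data": {
  "plan": [
    [[0, 0, 0.06], [0, 0, 0], 1]
  ]
}}

```text
clock: 7.08
position: [0.4843, 0.0904, 0.0763]
tool_rot: [-3.142, -0.0, 0.289]
force: [-1.6, -1.1, 6.2]
grip_width: -0.0002
finger_force: 3.6
```

Emit:
{"op": "play_rows", "data": {
  "plan": [
    [[0, 0, 0.06], [0, 0, 0], 1]
  ]
}}

```text
clock: 7.2
position: [0.4844, 0.0904, 0.0748]
tool_rot: [3.142, -0.0, 0.289]
force: [-2.1, -0.6, 10.1]
grip_width: 0.0002
finger_force: 4.9
```

Emit:
{"op": "play_rows", "data": {
  "plan": [
    [[0, 0, -0.3], [0, 0, 0], 1],
    [[0, 0, -1], [0, 0, 0], 1],
    [[0, 0, -1], [0, 0, 0], 1],
    [[0, 0, -0.7], [0, 0, 0], 1],
    [[-0.25, 0.97, 0], [0, 0, 0], 1],
    [[-0.25, 0.97, 0], [0, 0, 0], 1],
    [[-0.25, 0.97, 0], [0, 0, 0], 1],
    [[-0.25, 0.97, 0], [0, 0, 0], 1],
    [[-0.25, 0.97, 0], [0, 0, 0], 1],
    [[-0.25, 0.97, 0], [0, 0, 0], 1],
    [[-0.25, 0.97, 0], [0, 0, 0], 1],
    [[-0.25, 0.97, 0], [0, 0, 0], 1],
    [[-0.25, 0.97, 0], [0, 0, 0], 1],
    [[-0.25, 0.97, 0], [0, 0, 0], 1],
    [[-0.25, 0.97, 0], [0, 0, 0], 1],
    [[-0.25, 0.97, 0], [0, 0, 0], 1],
    [[-0.25, 0.97, 0], [0, 0, 0], 1],
    [[0, 0, 0], [0, 0, 0], 1]
  ]
}}

```text
clock: 9.45
position: [0.4957, -0.2367, 0.1497]
tool_rot: [3.141, 0.0, 0.286]
force: [0.2, 0.1, 1.0]
grip_width: 0.0002
finger_force: 0.0
```

```bash
python3 keys.py | grep -E "fan|spare|grinder"; python3 -c "
from h import *
print(bot.observe()['position'])"
```

```text
top fan 95 [0.4855 0.0903 0.0638] top 0.0634 rect [485.8  90.1] [34.  31.7] box [486.3  91.2] [79.8 79.7] 71.8
top grinder 9 [ 0.497  -0.0836  0.0727] top 0.0737 rect [496.9 -83.9] [5.4 9.8] box [499. -85.] [79.4 80.1] 81.2
top spare 50 [0.5298 0.2265 0.0709] top 0.0706 rect [529.5 227.7] [11.6 40.2] box [530.6 228. ] [82.  79.5] 24.6
side fan 117 [0.4833 0.0942 0.0637] top 0.0637 rect [483.   93.7] [37.7 38.1] box [484.3  92.6] [81.1 82.9] 72.0
side grinder 16 [ 0.495  -0.0819  0.071 ] top 0.0708 rect [495.2 -82.7] [10.8 14.9] box [496.5 -83.6] [84.7 82.1] 83.2
side spare 74 [0.528  0.2314 0.0719] top 0.072 rect [529.  230.8] [14.1 46.7] box [529.4 230. ] [80.9 81.9] 24.1
[ 0.49602245 -0.23457098  0.14972066]
```

The fan key is down by about 9.5 mm and its housing has not moved. Next is the lamp.

Emit:
{"op": "play_rows", "data": {
  "plan": [
    [[0, 0, 0.8], [0, 0, 0], 1],
    [[0, 0, 0.8], [0, 0, 0], 1],
    [[0, 0, 0.5], [0, 0, 0], 1],
    [[0, 0, 0.15], [0, 0, 0], 1],
    [[0, 0, 0.06], [0, 0, 0], 1],
    [[0, 0, 0.06], [0, 0, 0], 1],
    [[0, 0, 0.06], [0, 0, 0], 1],
    [[0, 0, 0.06], [0, 0, 0], 1],
    [[0, 0, 0.06], [0, 0, 0], 1]
  ]
}}

```text
clock: 10.68
position: [0.4962, -0.2349, 0.086]
tool_rot: [3.142, -0.0, 0.289]
force: [-0.2, 1.4, 0.0]
grip_width: 0.0002
finger_force: 0.0
```

Emit:
{"op": "play_rows", "data": {
  "plan": [
    [[0, 0, 0.06], [0, 0, 0], 1],
    [[0, 0, 0.06], [0, 0, 0], 1]
  ]
}}

```text
clock: 10.92
position: [0.4962, -0.235, 0.0831]
tool_rot: [3.142, -0.0, 0.289]
force: [-1.5, 0.3, 3.6]
grip_width: -0.0001
finger_force: 1.9
```

Emit:
{"op": "play_rows", "data": {
  "plan": [
    [[0, 0, 0.06], [0, 0, 0], 1],
    [[0, 0, 0.06], [0, 0, 0], 1],
    [[0, 0, 0.06], [0, 0, 0], 1]
  ]
}}

```text
clock: 11.3
position: [0.4962, -0.235, 0.0785]
tool_rot: [3.142, -0.0, 0.289]
force: [-1.3, -0.4, 4.0]
grip_width: 0.0004
finger_force: 1.9
```

Emit:
{"op": "play_rows", "data": {
  "plan": [
    [[0, 0, 0.06], [0, 0, 0], 1]
  ]
}}

```text
clock: 11.42
position: [0.4962, -0.2349, 0.077]
tool_rot: [3.142, -0.0, 0.289]
force: [0.0, -0.2, 6.6]
grip_width: -0.0001
finger_force: 2.9
```

Emit:
{"op": "play_rows", "data": {
  "plan": [
    [[0, 0, 0.06], [0, 0, 0], 1]
  ]
}}

```text
clock: 11.55
position: [0.4963, -0.235, 0.0756]
tool_rot: [3.141, -0.0, 0.289]
force: [-1.8, -0.2, 8.6]
grip_width: -0.0003
finger_force: 4.2
```

Emit:
{"op": "play_rows", "data": {
  "plan": [
    [[0, 0, -0.3], [0, 0, 0], 1],
    [[0, 0, -1], [0, 0, 0], 1],
    [[0, 0, -1], [0, 0, 0], 1],
    [[0, 0, -0.7], [0, 0, 0], 1],
    [[0.29, -0.96, 0], [0, 0, 0], 1],
    [[0.29, -0.96, 0], [0, 0, 0], 1],
    [[0.29, -0.96, 0], [0, 0, 0], 1],
    [[0.29, -0.96, 0], [0, 0, 0], 1],
    [[0.29, -0.96, 0], [0, 0, 0], 1],
    [[0.29, -0.96, 0], [0, 0, 0], 1],
    [[0, 0, 0.8], [0, 0, 0], 1],
    [[0, 0, 0.8], [0, 0, 0], 1],
    [[0, 0, 0.2], [0, 0, 0], 1],
    [[0, 0, 0], [0, 0, 0], 1]
  ]
}}

```text
clock: 13.3
position: [0.4969, -0.0845, 0.1057]
tool_rot: [-3.141, 0.0, 0.289]
force: [0.7, -0.3, 0.2]
grip_width: 0.0006
finger_force: 0.0
```

```bash
python3 keys.py | grep -E "lamp|grinder"; python3 - <<'E'
from h import *
print(bot.observe()['position'])
f=grab_frame('side');a=cv2.cvtColor(f['pixels'],cv2.COLOR_RGB2BGR)[150:230,260:340];cv2.imwrite('pics/gr.png',cv2.resize(a,(560,560),interpolation=cv2.INTER_CUBIC))
E
```

```text
top lamp 43 [ 0.4965 -0.236   0.0648] top 0.0647 rect [ 496.4 -235.9] [20.4 22.4] box [ 502.3 -246.8] [79.2 61.2] 24.2
top grinder 0 [nan nan nan] top nan rect [0. 0.] [0. 0.] box [475.3 -46.5] [25.5 10.8] 10.3
side lamp 42 [ 0.4934 -0.2344  0.0642] top 0.0643 rect [ 493.7 -234.4] [25.  26.3] box [ 494.5 -236.5] [77.7 83.6] 26.8
side grinder 90 [ 0.484  -0.0653  0.3162] top 0.26 rect [488.1 -68.7] [49.3 30.8] box [496.7 -82.7] [82.5 82.2] 81.8
[ 0.49720001 -0.08457645  0.10619067]
  return np.nanmean(a, axis, out=out, keepdims=keepdims)
keys.py:12: RuntimeWarning: Mean of empty slice.
  print(c,n,m2.sum(),P.mean(0).round(4),'top',np.median(P[:,2]).round(4),'rect',np.round(rc[0],1),np.round(rc[1],1),'box',np.round(rb[0],1),np.round(rb[1],1),round(rb[2],1))
  ret = um.true_divide(
  return _methods._mean(a, axis=axis, dtype=dtype,
  ret = ret.dtype.type(ret / rcount)
```

View pics/gr.png

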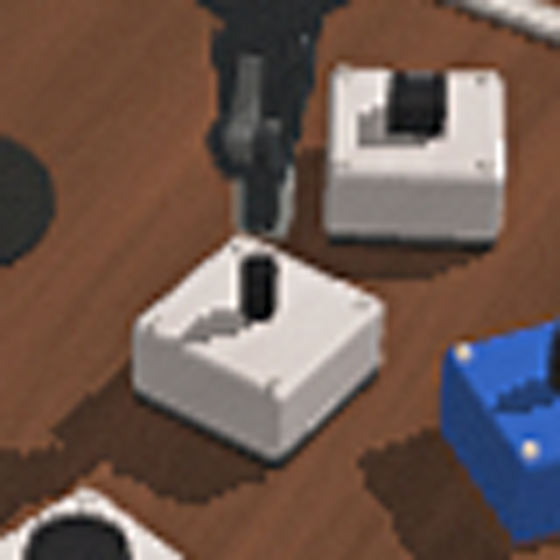

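The lamp key is down by about 8 mm and the fingertips sit centred over the pin, crop (262,235) above (259,262). I press the grinder now.

Emit:
{"op": "play_rows", "data": {
  "plan": [
    [[0, 0, 0.4], [0, 0, 0], 1],
    [[0, 0, 0.15], [0, 0, 0], 1],
    [[0, 0, 0.06], [0, 0, 0], 1],
    [[0, 0, 0.06], [0, 0, 0], 1],
    [[0, 0, 0.06], [0, 0, 0], 1],
    [[0, 0, 0.06], [0, 0, 0], 1],
    [[0, 0, 0.06], [0, 0, 0], 1],
    [[0, 0, 0.06], [0, 0, 0], 1]
  ]
}}

```text
clock: 14.45
position: [0.497, -0.0845, 0.0828]
tool_rot: [3.142, -0.0, 0.289]
force: [-0.3, 0.7, 3.9]
grip_width: 0.0002
finger_force: 1.9
```

Emit:
{"op": "play_rows", "data": {
  "plan": [
    [[0, 0, 0.06], [0, 0, 0], 1],
    [[0, 0, 0.06], [0, 0, 0], 1]
  ]
}}

```text
clock: 14.7
position: [0.497, -0.0845, 0.0797]
tool_rot: [3.142, -0.0, 0.289]
force: [-1.1, 0.2, 3.5]
grip_width: 0.0001
finger_force: 1.9
```

Emit:
{"op": "play_rows", "data": {
  "plan": [
    [[0, 0, 0.06], [0, 0, 0], 1],
    [[0, 0, 0.06], [0, 0, 0], 1]
  ]
}}

```text
clock: 14.95
position: [0.497, -0.0845, 0.0767]
tool_rot: [3.142, -0.0, 0.289]
force: [-1.0, -0.4, 5.2]
grip_width: -0.0003
finger_force: 3.1
```

Emit:
{"op": "play_rows", "data": {
  "plan": [
    [[0, 0, 0.06], [0, 0, 0], 1]
  ]
}}

```text
clock: 15.08
position: [0.497, -0.0845, 0.0753]
tool_rot: [3.142, -0.0, 0.289]
force: [-1.3, -0.1, 7.8]
grip_width: -0.0003
finger_force: 4.5
```

Its stop is reached. I lift straight up, move clear and check.

Emit:
{"op": "play_rows", "data": {
  "plan": [
    [[0, 0, -0.3], [0, 0, 0], 1],
    [[0, 0, -1], [0, 0, 0], 1],
    [[0, 0, -1], [0, 0, 0], 1],
    [[0, 0, -1], [0, 0, 0], 1],
    [[0, 0, -1], [0, 0, 0], 1],
    [[0, 1, -1], [0, 0, 0], 1],
    [[0, 1, 0], [0, 0, 0], 1],
    [[0, 1, 0], [0, 0, 0], 1],
    [[0, 1, 0], [0, 0, 0], 1],
    [[0, 1, 0], [0, 0, 0], 1],
    [[0, 1, 0], [0, 0, 0], 1],
    [[0, 1, 0], [0, 0, 0], 1],
    [[0, 1, 0], [0, 0, 0], 1],
    [[0, 1, 0], [0, 0, 0], 1],
    [[0, 1, 0], [0, 0, 0], 1],
    [[0, 1, 0], [0, 0, 0], 1],
    [[0, 0, 0], [0, 0, 0], 1]
  ]
}}

```text
clock: 17.2
position: [0.5747, -0.3497, 0.2074]
tool_rot: [3.142, 0.001, 0.287]
force: [0.4, -0.3, -0.4]
grip_width: 0.0001
finger_force: 0.0
```

```bash
python3 keys.py; python3 -c "
from h import *
print(bot.observe()['position'],bot.observe()['force'])"
```

```text
top fan 84 [0.4859 0.0908 0.0641] top 0.0639 rect [485.8  90.2] [34.2 31.8] box [486.1  91.1] [79.8 79.9] 71.3
top lamp 41 [ 0.4956 -0.2371  0.0895] top 0.0639 rect [ 497.5 -241.8] [22.8 33.6] box [ 497.9 -237. ] [78.9 80.4] 26.0
top grinder 6 [ 0.4967 -0.0841  0.0656] top 0.0646 rect [496.5 -83.5] [6.3 6.9] box [498.7 -84.7] [79.6 80. ] 81.4
top spare 46 [0.5306 0.2254 0.071 ] top 0.0708 rect [530.3 227.2] [12.2 40.8] box [530.8 228.7] [80.3 79.5] 24.7
side fan 119 [0.4827 0.0942 0.0636] top 0.0637 rect [483.8  94.6] [38.5 37.5] box [486.   92.2] [81.8 83.4] 71.7
side lamp 44 [ 0.4938 -0.2351  0.075 ] top 0.0637 rect [ 496.8 -241.6] [22.3 49.1] box [ 495.2 -238. ] [77.6 86. ] 26.8
side grinder 14 [ 0.4961 -0.0828  0.0625] top 0.0622 rect [496.2 -83. ] [ 8.9 14.4] box [495.7 -84. ] [84.6 81.5] 81.1
side spare 74 [0.528  0.2312 0.0717] top 0.0717 rect [529.2 229.8] [13.4 48.4] box [529.4 229.7] [80.3 84.5] 24.4
[ 0.57492759 -0.34753702  0.20753726] [ 0.53987364 -0.16585856  0.18818689]
```

All three keys are about 9 mm in, the spare is untouched and no housing has moved.

```bash
python3 -c "
from workcell import bot
print(bot.job_done())"
```

```text
the job is handed in; nothing more can be done
None
```

I pressed the fan, lamp and grinder keys in that order, each about 9 mm in and staying in at no more than about 10 N; the spare key was not pressed, no switch moved, and the job is handed in at about 17 s.

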